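Find the heavy side of the coil winder's flywheel

ROBOT

A 6-joint arm with a two-finger parallel gripper is mounted at the origin on the work surface. World frame = base frame: x ahead of the robot, y to its left, z up, the work surface at z = 0. Lengths are in m, angles in rad, forces in N, time in s.
With the tool pointing down it reaches from about 0.375 to 0.975 m from the base axis. Payload 3.8 kg.
Tool frame: the origin (TCP) lies at the very end of the fingers, on their centre line; the grasp point (between the pads) lies behind it (bot.tcp_to_grasp is the y of the grasp point in the tool frame, in m); y points along the fingers, z is the direction in which the jaws open and shut, and the axes are right-handed (so a half turn about y gives the same grasp; the last joint's range is limited). The gripper opens to 85 mm and grips with 20 to 120 N. Pads are 22 mm wide; open, the fingers measure 114 mm over their backs; the gripper's body (76 mm by 85 mm) begins 54 mm behind the grasp point. The pads swing forward as they close: fully open they stand 13 mm farther back than shut.
Start: joints at [-1.158, 0.264, 1.604, -0, 1.274, -0.037], TCP at [0.293, -0.608, 0.231] pointing down, gripper open.
Joint ranges: [-2.63, 2.63], [-0.94, 2.18], [0.31, 2.57], [-1.31, 4.45], [0, 2.66], [-2.55, 2.55]. Speed limits (rad/s): [2.57, 2.57, 3.14, 3.14, 3.14, 3.14].

INTERFACE

Orientations are given as a rotation vector (axis times angle).
In Python, from workcell import bot, optics, workorder gives the robot as it stands.
- The arm moves only by the shell command python3 -m handwheel 'ROWS' [FORCE]. ROWS is JSON, a list of rows, each a list of 7 numbers: the shift along the tool's x, y, z in m, then the turn, a rotation vector about the tool's x, y, z in rad, then the opening, from 0 (shut) to 1 (fully open). A call has 1 to 8 rows; each row shifts and turns the commanded pose from where the row before left it, along the tool's axes as they then stand; what a row does not reach is not made up. A row lasts 1/8 s, in which the tool goes at most 62.5 mm and 10.7 degrees, less where a joint would pass 70% of its speed; a pose out of reach is approached as far as the arm can. A call with a gripper value outside its range is refused whole. The fingers move at their own pace and stop on an object; FORCE is the grip in N (left out, the last holds). Time passes only in rows, so rows that do not move let the fingers close. It gives the time, the measured TCP pose, the force and the opening at its end, in the units of the state.
- bot.read_state(): the state, without advancing time (a new reading comes with each control period).
- optics.read_camera(name): name is "side" or "top" or "wrist"; returns a dict with "image" (400x640x3 uint8, red, green, blue), "z_map" (400x640 float32, m along the optical axis (not along the pixel's ray), 0 where there is no reading), "mtx" (3x3 intrinsics, pixels), "world_from_camera" (4x4, takes a point from camera to world coordinates); the wrist camera has in their place "hand_eye" (4x4, takes a point from camera to tool coordinates, whose origin is the TCP and whose axes are the tool frame's). Camera axes: x right, y down, z forward; pixel columns grow to the right and rows downward; lengths in m; the calibration is good to about 2 mm. A picture is of the moment at which its call begins: read the wrist's pose just before it.
- workorder.finish_job(): hands the job in, once; it reports no verdict.
The state is a dict: "time": time; "q": joint angles; "joint_vel": joint speeds; "joint_torque": joint torques, N m; "tool_pos": TCP position; "tcp_rot": TCP orientation; "wrist_force": force on the tool from outside, world axes, zero at the start; "torque": the same for the moment, N m; "width": opening from 0.0 (shut) to 1.0 (fully open).
Only numpy, scipy, OpenCV 4.12 (cv2) and the standard library are available. Lean on these libraries where they do the work, as an engineer would, in place of code of your own. Each camera call takes 0.05 s, during which the arm holds its last target.

TASK

We are rebalancing the coil winder: first drop the old brass trim weight lying on the mat into the red scrap box. Then turn the flywheel by its crank handle and feel where it wants to fall and where it must be lifted; a slug is hidden inside the rim on one side and nothing on the outside shows where. Finish with that heavy side straight down, standing still, and keep holding the crank handle at the end so that the new weight can be fitted at the top; leave the other things on the bench alone.

Things in the scene. Friction and masses are not known exactly. Their poses are not given: they have to be found in the camera images.
- weight_mid (a point): centre of the loose old trim weight: brass block 46 mm long (its x axis) by 22 mm wide (y) by 20 mm high (z; the top 6 mm is only 26 mm long), 0.12 kg, lying on the mat
- weight: the same trim weight; origin at the centre of its underside
- scrapbox: fixed open red scrap box, 160 mm (its x) by 130 mm (its y), 65 mm high, walls and floor 4 mm; origin at the centre of its underside
- winder: fixed grey stand of the coil winder, origin on the bench under the middle of the flywheel; base plate 170 x 170 x 18 mm reaching from 30 mm before to 140 mm behind the wheel's middle, bearing post behind the wheel up to 178 mm, copper coil behind the post. Nothing stands on the handle's side of the wheel but the handle
- hub (a point): fixed point on the flywheel's level axle line, 150 mm above the bench, in the plane in which the middle of the crank handle goes round. Its axes are the stand's: y along the axle from the handle towards the wheel, x level and square to the axle (roughly away from the robot), z up. The wheel's front face is 62 mm from this point towards +y
- crank: origin in the middle of the crank handle: black round sleeve, 22 mm diameter, 50 mm long, that turns freely on a 10 mm pin standing out of the wheel's face parallel to the axle. It goes round hub on a circle of 60 mm radius; a gripper pointing down has room all the way round. Held still, it still shows the slug's pull in the force, give or take the brake
- wheel (a joint): turn of the flywheel: 0 with the handle straight above the axle, growing as it goes from the top towards the hub's +x; endless both ways. A brake felt (0.33 N m, alike all round) keeps the wheel where it is left; the slug pulls with 0.21 to 0.31 N m when level with the axle. So cranking takes 5.5 N at the handle, up to 5 N more while the heavy side rises and less while it sinks
- wheel_mid (a point): middle of the steel flywheel with blue face, 160 mm diameter, 36 mm thick; carries the handle; on the axle, at half its thickness; its axes tell nothing of the slug's place. Apart from the slug, 58 mm off the axle, it is balanced (the stub opposite the handle offsets the handle). The slug keeps its place in the wheel but that place differs from wheel to wheel
- meter_mid (a point): bystander: orange multimeter 75 x 150 x 34 mm, its centre
- reel_mid (a point): bystander: standing solder reel 52 mm diameter, 52 mm high, its centre
- driver: bystander: green screwdriver 170 mm long lying down
- pliers_mid (a point): bystander: yellow pliers 130 mm long lying down, their joint
- tin: bystander: small open metal tin 70 mm diameter, 40 mm high, underside centre
- bobbin_mid (a point): bystander: small bobbin of copper wire 44 mm diameter, 28 mm high, its centre
There are look-alikes about, which are no part of the job. Several things look just like the weight: the one meant starts farthest to the robot's right.

How it is judged:
By the outcome, as a careful person would: the job done as asked, in the order asked, and still so for the second after the job is handed in, while the arm keeps its last pose, push and grip.
It also fails if it takes over 72 s, if anything falls off the work surface, if the arm or the gripper's body presses on something with over 40 N, if the wrist force passes 120 N, or if a joint passes its speed limit or range.

## Working session

There is one attempt and no reset: what is moved stays moved. The work goes in short steps, Python scripts to look and compute and a shell command to move; the robot and the scene stay as the last step left them, time stands still between calls to the robot, and variables do not carry over. Pictures are saved under pics/ and viewed, and the job is handed in when it is done.

```bash
ls; mkdir -p pics; cat > h.py <<'E'
import numpy as np,cv2
from workcell import bot,optics,workorder
from scipy.spatial.transform import Rotation as R
def snap(n,f):
    s=bot.read_state(); c=optics.read_camera(n); cv2.imwrite('pics/'+f+'.png',c['image'][:,:,::-1])
    T=c.get('world_from_camera')
    if T is None:
        W=np.eye(4);W[:3,:3]=R.from_rotvec(s['tcp_rot']).as_matrix();W[:3,3]=s['tool_pos'];T=W@c['hand_eye']
    np.savez('pics/'+f+'.npz',z=c['z_map'],K=c['mtx'],T=T,im=c['image'])
def pt(f,u,v,r=1):
    d=np.load('pics/'+f+'.npz');z=d['z'][v-r:v+r+1,u-r:u+r+1];z=z[z>0]
    if len(z)==0:return None
    z=np.median(z);p=np.linalg.inv(d['K'])@[u,v,1]*z
    return (d['T']@[*p,1])[:3].round(4)
def cloud(f):
    d=np.load('pics/'+f+'.npz');z=d['z'];v,u=np.mgrid[:z.shape[0],:z.shape[1]]
    p=np.stack([u,v,np.ones_like(u)],-1)@np.linalg.inv(d['K']).T*z[...,None]
    return p@d['T'][:3,:3].T+d['T'][:3,3],z>0,d['im']
E
python3 - <<'E'
from h import *
for n in ['side','top','wrist']: snap(n,n+'0')
s=bot.read_state();print(s,bot.tcp_to_grasp)
print(R.from_rotvec(s['tcp_rot']).as_matrix().round(3))
E
```

```text
pics
{'time': 0.15, 'q': array([-1.15794479e+00,  2.64587276e-01,  1.60512841e+00, -1.22940477e-05,
        1.27369790e+00, -3.69171735e-02]), 'joint_vel': array([-0.00070618, -0.00294237, -0.00348201, -0.00071649, -0.0006426 ,
        0.00059879]), 'joint_torque': array([ 1.12764121e-04, -5.15905774e+01, -3.67959559e+01, -1.03341656e-04,
        8.03000643e-03, -1.20678303e-05]), 'tool_pos': array([ 0.29320441, -0.60732724,  0.23020641]), 'tcp_rot': array([-0.45146568,  1.973824  , -1.97020967]), 'wrist_force': array([0.34715434, 0.20055617, 0.81492509]), 'torque': array([0.0367676 , 0.01433734, 0.02293102]), 'width': 0.9995406934908178} -0.0187
[[-0.901 -0.001  0.435]
 [-0.435  0.002 -0.901]
 [-0.    -1.    -0.002]]
```

View pics/side0.png

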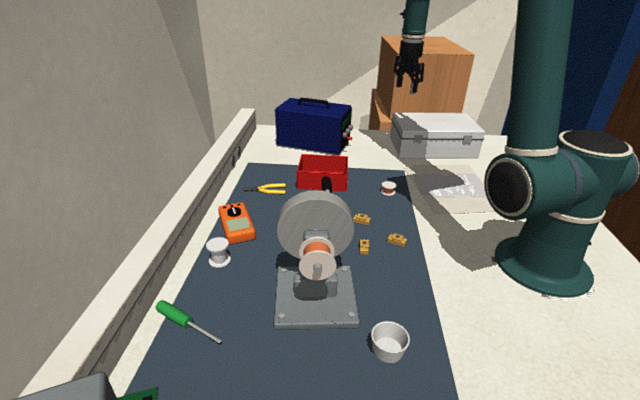

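View pics/top0.png

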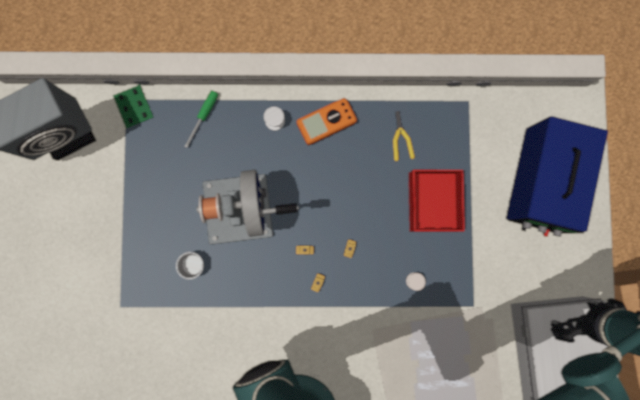

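View pics/wrist0.png

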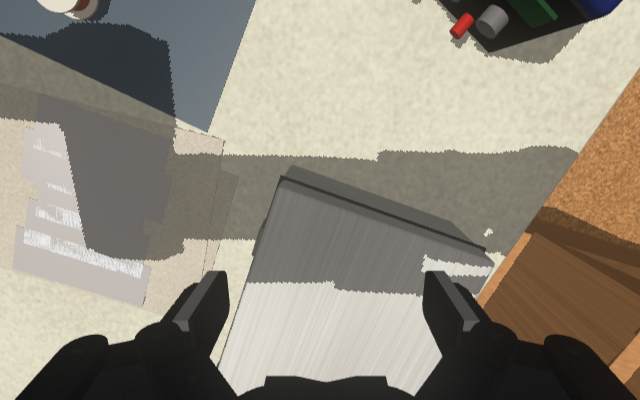

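The top view shows three brass blocks at about (305,250), (350,248) and (318,283), the red box at (437,200), the wheel at (252,205) and the handle at (287,208). The robot's right is image right, so the block I want is probably (350,248).

```bash
python3 - <<'E'
from h import *
for n,u,v in [('w1',305,250),('w2',350,248),('w3',318,283),('box',437,200),('handle',287,208),('handleend',297,208),('wheeltop',252,205),('mat',380,220),('reel2',416,281)]:
    print(n,pt('top0',u,v))
P,m,im=cloud('top0')
hsv=cv2.cvtColor(im,cv2.COLOR_RGB2HSV)
# brass
b=(hsv[...,0]>12)&(hsv[...,0]<28)&(hsv[...,1]>120)&m&(P[...,2]<0.04)&(P[...,2]>-0.01)
b[:, :]&=True
n,l,st,ce=cv2.connectedComponentsWithStats(b.astype('uint8'))
for i in range(1,n):
    if 30<st[i,4]<600:
        q=P[l==i]; c=np.median(q,0);xy=q[:,:2].astype('f4'); print(ce[i].round(),st[i,4],c.round(4),xy.mean(0),cv2.minAreaRect(xy),q[:,2].max())
r=((hsv[...,0]<8)|(hsv[...,0]>172))&(hsv[...,1]>150)&m&(P[...,2]>0.05)&(P[...,2]<0.08)
q=P[r][:,:2].astype('f4');q=q[(q[:,1]<-0.2)];print('box rect',cv2.minAreaRect(q))
# upscale crops
cv2.imwrite('pics/tc.png',cv2.resize(im[150:310,180:480,::-1],None,fx=2.6,fy=2.6,interpolation=cv2.INTER_CUBIC))
h=(P[...,2]>0.1)&m&(P[...,0]<0.9)
h[:,:180]=0;h[:,330:]=0;h[:160]=0;h[260:]=0
q=P[h]; print(len(q))
w=q[(q[:,2]>0.19)]; rc=cv2.minAreaRect(w[:,:2].astype('f4'));print('top',rc,w[:,2].max(),np.percentile(w[:,2],98),cv2.boxPoints(rc))
E
```

```text
w1 [ 0.4294 -0.0205  0.0199]
w2 [ 0.4346 -0.1395  0.0199]
w3 [ 0.3432 -0.0548  0.0204]
box [ 0.5632 -0.3765  0.0052]
handle [0.529  0.0203 0.2143]
handleend [ 0.5295 -0.0023  0.2062]
wheeltop [0.5349 0.0985 0.2291]
mat [ 0.5093 -0.2223  0.0022]
reel2 [ 0.3486 -0.3117  0.0263]
[335. 118.] 218 [ 0.7781 -0.1004  0.0338] [ 0.78135806 -0.10097625] ((0.786156177520752, -0.1002577692270279), (0.06113308668136597, 0.08131927251815796), 25.229164123535156) 0.03978582151025889
[305. 132.] 57 [ 0.7418 -0.0175  0.0342] [ 0.7430743  -0.01936091] ((0.7464316487312317, -0.01881050504744053), (0.06196141615509987, 0.012023381888866425), 30.43718719482422) 0.0397689627167408
[402. 143.] 274 [ 0.7176 -0.2765  0.0108] [ 0.7163688  -0.28236628] ((0.71663498878479, -0.2845856547355652), (0.08579465001821518, 0.05657529458403587), 6.4573445320129395) 0.019913656608445462
[350. 248.] 106 [ 0.4347 -0.1391  0.0177] [ 0.43433014 -0.1387003 ] ((0.4344879686832428, -0.13885189592838287), (0.019657371565699577, 0.042691670358181), 71.63754272460938) 0.026464439374644044
[305. 249.] 102 [ 0.4319 -0.0205  0.0172] [ 0.4310015  -0.01941917] ((0.4307636022567749, -0.01919081062078476), (0.039864860475063324, 0.018537966534495354), 89.99620819091797) 0.02626497508452741
[318. 282.] 106 [ 0.3458 -0.0548  0.0174] [ 0.3452981  -0.05441814] ((0.3447977900505066, -0.05430302023887634), (0.01897532492876053, 0.04385501146316528), 66.68840026855469) 0.025767518560429137
box rect ((0.5596960186958313, -0.475477010011673), (0.15643873810768127, 0.3557160496711731), 0.097762830555439)
2516
top ((0.5510096549987793, 0.06253224611282349), (0.14118511974811554, 0.1247793659567833), 7.488104343414307) 0.2359552874481008 0.23199879088519626 [[ 0.47288844  0.11519022]
 [ 0.48914978 -0.00852502]
 [ 0.62913084  0.00987427]
 [ 0.6128695   0.13358952]]
```

View pics/tc.png

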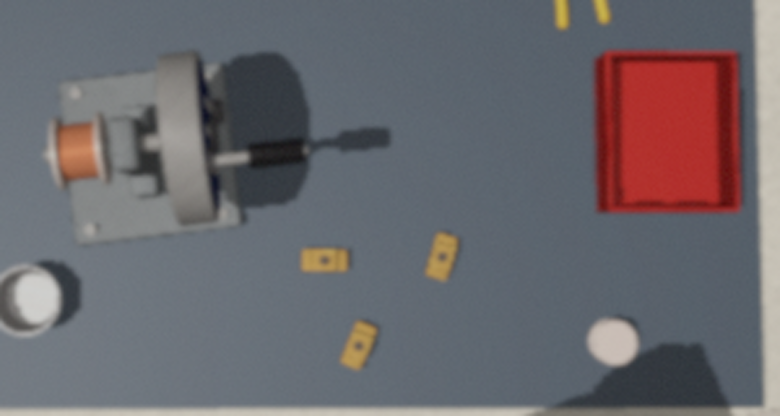

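The block I want is at (0.435,-0.139), 20 mm high, with its long axis at about -18°. Moving above it.

```bash
python3 -m handwheel '[[-0.041,0,-0.045,0,0,0,1],[-0.041,0,-0.045,0,0,0,1],[-0.041,0,-0.045,0,0,0,1],[-0.041,0,-0.045,0,0,0,1],[-0.041,0,-0.045,0,0,0,1],[-0.041,0,-0.045,0,0,0,1],[-0.041,0,-0.045,0,0,0,1],[-0.041,0,-0.045,0,0,0,1]]'
python3 -m handwheel '[[0,0,0,0,0.154,0,1],[0,0,0,0,0.154,0,1],[0,0,0,0,0.154,0,1],[0,0,0,0,0.154,0,1],[0,0,0,0,0.154,0,1],[0,0,0,0,0,0,1]]'
cat >> h.py <<'E'
def st():
    s=bot.read_state();M=R.from_rotvec(s['tcp_rot']).as_matrix()
    print('t',s['time'],'pos',s['tool_pos'].round(4),'F',s['wrist_force'].round(2),'T',s['torque'].round(2),'w',round(s['width'],3),'q',s['q'].round(2));print(M.round(3),'zang',np.degrees(np.arctan2(M[1,2],M[0,2])));return s,M
def to(p):
    s=bot.read_state();M=R.from_rotvec(s['tcp_rot']).as_matrix();print('shift',(M.T@(np.array(p)-s['tool_pos'])).round(4))
E
python3 - <<'E'
from h import *
st();snap('wrist','w1');to([.4345,-.139,.1])
E
```

```text
time: 1.15
tool_pos: [0.4324, -0.1391, 0.2312]
tcp_rot: [-0.45, 1.972, -1.972]
wrist_force: [1.1, -0.8, -0.8]
width: 1.0
time: 1.9
tool_pos: [0.4321, -0.1409, 0.231]
tcp_rot: [-0.329, -2.049, 2.049]
wrist_force: [0.4, -0.1, -0.2]
width: 1.004
t 1.9 pos [ 0.4321 -0.1409  0.231 ] F [ 0.37 -0.08 -0.16] T [0.02 0.02 0.03] w 1.004 q [-0.37 -0.16  2.05  0.    1.25  1.52]
[[-0.95  -0.    -0.313]
 [ 0.313  0.    -0.95 ]
 [ 0.001 -1.    -0.   ]] zang -108.24932725425423
shift [-0.0017  0.1311 -0.0026]
```

View pics/w1.png

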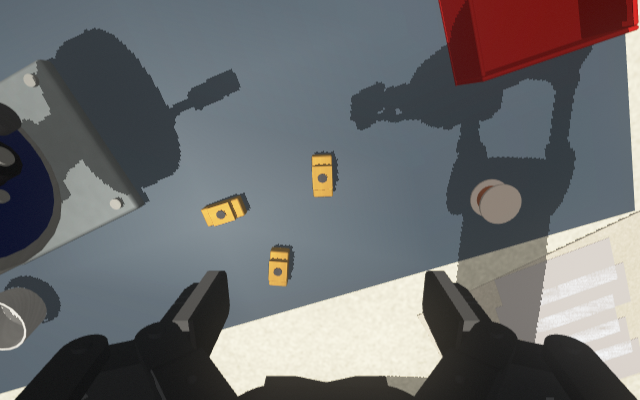

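The wrist view shows the block at (322,175), with its long axis vertical in the image and so square to the jaws. The neighbouring blocks are at (224,210) and (280,267).

```bash
python3 - <<'E'
from h import *
P,m,im=cloud('w1');hsv=cv2.cvtColor(im,cv2.COLOR_RGB2HSV)
b=(hsv[...,0]>12)&(hsv[...,0]<28)&(hsv[...,1]>150)&m&(P[...,2]>0.01)&(P[...,2]<0.03)
n,l,s,ce=cv2.connectedComponentsWithStats(b.astype('uint8'))
for i in range(1,n):
    if s[i,4]>200:
        q=P[l==i];print(ce[i].round(),q[:,2].max().round(4),cv2.minAreaRect(q[:,:2].astype('f4')));u=q[q[:,2]>0.018];print(' top',cv2.minAreaRect(u[:,:2].astype('f4'))[0])
E
```

```text
[322. 175.] 0.0225 ((0.43580207228660583, -0.13797813653945923), (0.0211083572357893, 0.04413594678044319), 73.84960174560547)
 top (0.4361562430858612, -0.13799689710140228)
[217. 214.] 0.0225 ((0.4324344992637634, -0.013101944699883461), (0.035094864666461945, 0.021287057548761368), 89.27186584472656)
 top (0.4323074519634247, -0.018141530454158783)
[277. 273.] 0.0227 ((0.3417541980743408, -0.05131613463163376), (0.02085568942129612, 0.03482510894536972), 66.60618591308594)
 top (0.3463292419910431, -0.05322518199682236)
```

```bash
python3 -m handwheel '[[-0.0026,0.05,-0.0039,0,0,0,1],[0,0.05,0,0,0,0,1],[0,0.05,0,0,0,0,1],[0,0.04,0,0,0,0,1],[0,0.02,0,0,0,0,1],[0,0.013,0,0,0,0,1],[0,0,0,0,0,0,1]]'
python3 -m handwheel '[[0,0,0,0,0,0,0],[0,0,0,0,0,0,0],[0,0,0,0,0,0,0],[0,0,0,0,0,0,0],[0,0,0,0,0,0,0],[0,0,0,0,0,0,0]]' 40
python3 -c "
from h import *
st();snap('wrist','w2')"
```

```text
time: 2.82
tool_pos: [0.4355, -0.138, 0.0077]
tcp_rot: [-0.328, -2.049, 2.048]
wrist_force: [0.5, -0.6, 1.2]
width: 0.997
time: 3.58
tool_pos: [0.4367, -0.1384, 0.0091]
tcp_rot: [-0.332, -2.049, 2.049]
wrist_force: [-1.5, 0.3, 7.1]
width: 0.244
t 3.575 pos [ 0.4367 -0.1384  0.0091] F [-1.5   0.34  7.1 ] T [0.15 0.21 0.04] w 0.244 q [-0.36  0.12  2.24 -0.    0.78  1.53]
[[-0.949  0.001 -0.315]
 [ 0.315 -0.    -0.949]
 [-0.001 -1.     0.   ]] zang -108.34276970994863
```

View pics/w2.png

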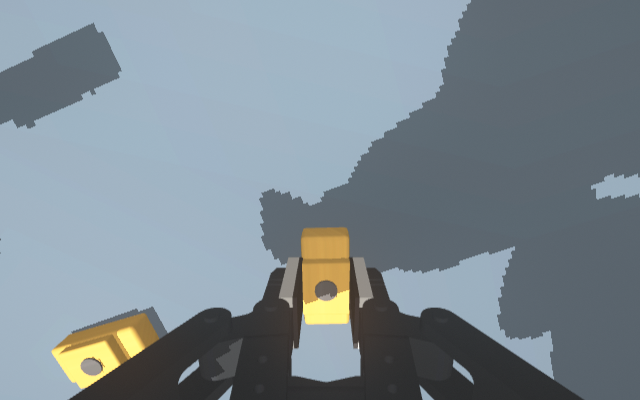

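The block is held between the pads, at about (325,285) in the image, with opening 0.244 (about 21 mm). Next I'll lift it and locate the box.

```bash
python3 -m handwheel '[[0,-0.04,0,0,0,0,0],[0,-0.05,0,0,0,0,0],[0,-0.05,0,0,0,0,0],[0,-0.03,0,0,0,0,0],[0,0,0,0,0,0,0]]'
python3 -c "
from h import *
s,M=st();snap('wrist','w3')
P,m,im=cloud('top0')
sel=m.copy();sel[:,:400]=0;sel[:,475:]=0;sel[:160]=0;sel[240:]=0
q=P[sel&(P[...,2]>0.055)&(P[...,2]<0.08)];print(len(q),cv2.minAreaRect(q[:,:2].astype('f4')),q.min(0),q.max(0))
to([*cv2.minAreaRect(q[:,:2].astype('f4'))[0],.17])
"
```

```text
time: 4.25
tool_pos: [0.4379, -0.1389, 0.181]
tcp_rot: [-0.337, -2.05, 2.052]
wrist_force: [0.0, 0.4, -0.8]
width: 0.245
t 4.25 pos [ 0.4379 -0.1389  0.181 ] F [ 0.01  0.43 -0.85] T [-0.08 -0.01  0.01] w 0.245 q [-0.36 -0.12  2.11  0.    1.15  1.53]
[[-0.949  0.006 -0.315]
 [ 0.315 -0.002 -0.949]
 [-0.006 -1.     0.   ]] zang -108.34284532373975
417 ((0.5595149397850037, -0.36382555961608887), (0.13207173347473145, 0.15653343498706818), 89.92818450927734) [ 0.48127188 -0.42983174  0.05509488] [ 0.63775764 -0.29771735  0.07348531]
shift [-0.1877  0.0092  0.1753]
```

View pics/w3.png

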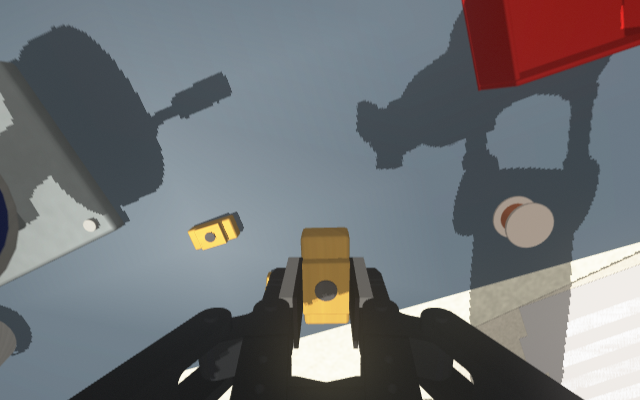

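The block is held clear of the mat and the box rim is in view at top right. The box centre is (0.5595,-0.364), and its measured size of 157x132 mm agrees with the 160x130 given.

```bash
python3 -m handwheel '[[-0.0375,0,0.035,0,0,0,0],[-0.0375,0,0.035,0,0,0,0],[-0.0375,0,0.035,0,0,0,0],[-0.0375,0,0.035,0,0,0,0],[-0.0375,0,0.035,0,0,0,0],[0,0,0,0,0,0,0]]'
python3 -m handwheel '[[0,0.05,0,0,0,0,0],[0,0.05,0,0,0,0,0],[0,0.045,0,0,0,0,0],[0,0,0,0,0,0,0],[0,0,0,0,0,0,0]]'
python3 -m handwheel '[[0,0,0,0,0,0,0.48],[0,0,0,0,0,0,0.48],[0,0,0,0,0,0,0.48],[0,-0.05,0,0,0,0,0.48],[0,-0.06,0,0,0,0,0.48],[0,-0.06,0,0,0,0,0.48],[0,-0.05,0,0,0,0,0.48],[0,0,0,0,0,0,1]]'
python3 -c "
from h import *
s,M=st();snap('wrist','w4');snap('side','s4');snap('top','t4')
im=cv2.imread('pics/s4.png')[130:360,240:400];cv2.imwrite('pics/s4c.png',cv2.resize(im,None,fx=2.5,fy=2.5,interpolation=cv2.INTER_CUBIC))"
```

```text
time: 5.05
tool_pos: [0.5585, -0.3655, 0.174]
tcp_rot: [-0.329, -2.047, 2.044]
wrist_force: [0.2, 1.2, -1.9]
width: 0.246
time: 5.68
tool_pos: [0.5589, -0.3629, 0.0337]
tcp_rot: [-0.33, -2.049, 2.048]
wrist_force: [1.0, -0.8, 0.2]
width: 0.243
time: 6.68
tool_pos: [0.5618, -0.3653, 0.2612]
tcp_rot: [-0.344, -2.047, 2.059]
wrist_force: [-0.9, -1.1, 0.1]
width: 0.678
t 6.675 pos [ 0.5618 -0.3653  0.2612] F [-0.93 -1.13  0.12] T [-0.   -0.01  0.01] w 0.678 q [-0.61  0.23  1.59  0.    1.31  1.28]
[[-0.949  0.01  -0.315]
 [ 0.315 -0.007 -0.949]
 [-0.012 -1.     0.004]] zang -108.35011514958721
```

View pics/w4.png

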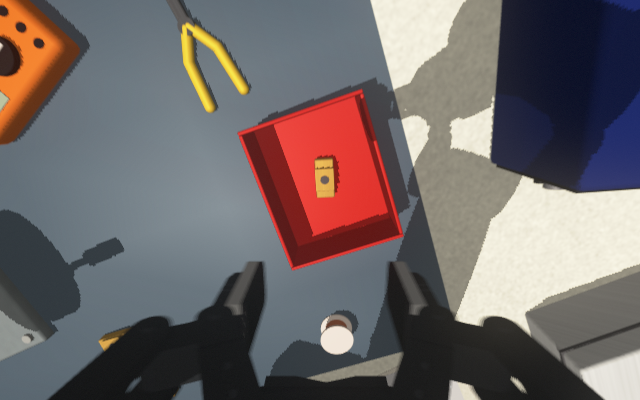

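View pics/s4c.png

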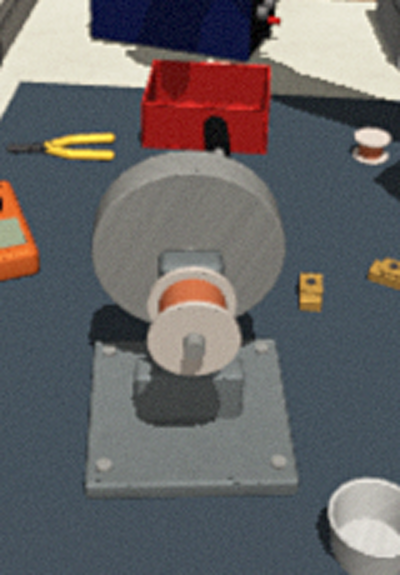

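The brass block lies in the red box, at (325,180) in the wrist view. Next I'll fit the winder geometry.

```bash
python3 - <<'E'
from h import *
for f in ['t4','top0']:
    P,m,im=cloud(f)
    sel=m.copy();sel[:,:190]=0;sel[:,330:]=0;sel[:160]=0;sel[250:]=0
    q=P[sel&(P[...,2]>0.013)&(P[...,2]<0.024)]; q=q[(q[:,1]>0.0)]
    r=cv2.minAreaRect(q[:,:2].astype('f4'));print(f,'plate',len(q),r,'\n',cv2.boxPoints(r).round(4))
    q=P[sel&(P[...,2]>0.16)]; q=q[q[:,1]>0.055]
    # wheel rim: points with high z
    w=q[(q[:,1]>0.06)]
    r=cv2.minAreaRect(w[:,:2].astype('f4'));print('wheel',len(w),r,cv2.boxPoints(r).round(4).tolist(),np.percentile(w[:,2],[50,95,99]))
    hq=P[sel&(P[...,2]>0.1)]; hq=hq[hq[:,1]<0.05]; 
    print('handle',len(hq),hq.min(0).round(4),hq.max(0).round(4))
    for a in np.arange(-0.02,0.06,0.01):
        t=hq[(hq[:,1]>=a)&(hq[:,1]<a+.01)]
        if len(t): print(a.round(3),len(t),np.median(t,0).round(4),t[:,0].min().round(4),t[:,0].max().round(4),t[:,2].max().round(4))
cv2.imwrite('pics/t4c.png',cv2.resize(im[160:260,190:330,::-1],None,fx=5,fy=5,interpolation=cv2.INTER_CUBIC))
E
```

```text
t4 plate 1685 ((0.5228941440582275, 0.12784668803215027), (0.2087090015411377, 0.23278191685676575), 6.468875408172607) 
 [[4.061e-01 2.317e-01]
 [4.323e-01 4.000e-04]
 [6.397e-01 2.400e-02]
 [6.135e-01 2.553e-01]]
wheel 1943 ((0.5279122591018677, 0.14915917813777924), (0.15646424889564514, 0.16206400096416473), 21.00983428955078) [[0.42579999566078186, 0.19679999351501465], [0.4839000105857849, 0.045499999076128006], [0.6299999952316284, 0.10159999877214432], [0.5719000101089478, 0.25290000438690186]] [0.19922874 0.22979588 0.23284957]
handle 216 [ 0.5156 -0.0023  0.2002] [0.541  0.048  0.2198]
-0.01 12 [ 5.305e-01 -2.000e-04  2.101e-01] 0.5222 0.5364 0.2136
0.0 41 [0.5311 0.0046 0.2122] 0.5203 0.541 0.2182
0.01 38 [0.5292 0.0137 0.2123] 0.5199 0.541 0.2198
0.02 49 [0.5269 0.0249 0.2127] 0.5179 0.5388 0.2191
0.03 38 [0.5267 0.0352 0.2125] 0.5159 0.5389 0.2171
0.04 38 [0.5266 0.0437 0.2123] 0.5156 0.5368 0.2176
top0 plate 1672 ((0.5225621461868286, 0.12767426669597626), (0.20956863462924957, 0.2324475347995758), 6.843489646911621) 
 [[ 4.047e-01  2.306e-01]
 [ 4.324e-01 -2.000e-04]
 [ 6.404e-01  2.480e-02]
 [ 6.128e-01  2.556e-01]]
wheel 1936 ((0.5279198884963989, 0.1491519659757614), (0.1561010479927063, 0.16286595165729523), 20.887126922607422) [[0.4259999990463257, 0.19740000367164612], [0.48399999737739563, 0.04520000144839287], [0.6298999786376953, 0.10090000182390213], [0.5717999935150146, 0.2531000077724457]] [0.19957811 0.2295444  0.23240557]
handle 216 [ 0.5156 -0.0024  0.1987] [0.5415 0.0484 0.2198]
-0.01 13 [ 5.314e-01 -2.000e-04  2.122e-01] 0.5225 0.5383 0.214
0.0 40 [0.5302 0.0056 0.212 ] 0.5202 0.5411 0.2198
0.01 38 [0.5292 0.0137 0.2134] 0.5201 0.5415 0.2186
0.02 50 [0.5279 0.0249 0.2135] 0.5179 0.5389 0.2177
0.03 37 [0.5266 0.036  0.2124] 0.5158 0.5364 0.2193
0.04 38 [0.5266 0.0434 0.2119] 0.5156 0.5366 0.2181
```

View pics/t4c.png

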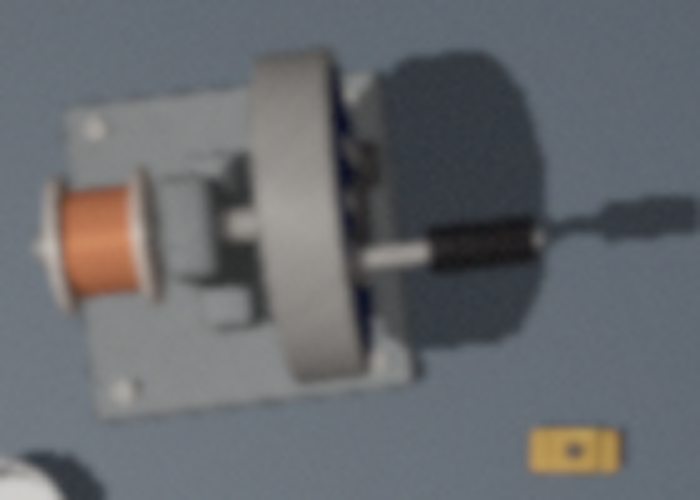

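```bash
python3 - <<'E'
from h import *
from scipy.optimize import least_squares
W=[];H=[]
for f in ['t4','top0']:
    P,m,im=cloud(f)
    sel=m.copy();sel[:,:190]=0;sel[:,330:]=0;sel[:160]=0;sel[250:]=0
    q=P[sel]; W.append(q[(q[:,2]>0.19)&(q[:,1]>0.06)&(q[:,1]<0.16)]);
    d=im.max(2); k=sel&(P[...,2]>0.18)&(P[...,1]<0.05)&(d<90); H.append(P[k])
W=np.vstack(W);H=np.vstack(H)
def fw(p,free):
    x0,ps,z0=p; px=(W[:,0]-x0)*np.cos(ps)+(W[:,1]-0.1)*np.sin(ps)
    return np.hypot(px,W[:,2]-z0)-.08
r=least_squares(lambda p:fw(p,0),[.54,.1,.15],loss='soft_l1',f_scale=.002);print('wheel x@y=.1, yaw,z0',r.x,np.degrees(r.x[1]),np.std(r.fun))
x0,ps,z0=r.x; ok=abs(fw(r.x,0))<.004
py=(-(W[:,0]-x0)*np.sin(ps)+(W[:,1]-.1)*np.cos(ps))[ok];print('axial range',np.percentile(py,[0,1,5,50,95,99,100]).round(4),len(py))
print(np.histogram(py,bins=20))
def fh(p): 
    xh,zh,s=p;px=(H[:,0]-xh)*np.cos(s)+(H[:,1]-.023)*np.sin(s);return np.hypot(px,H[:,2]-zh)-.011
r=least_squares(fh,[.529,.205,.1],loss='soft_l1',f_scale=.002);print('handle',r.x,np.degrees(r.x[2]),len(H),np.std(r.fun))
s=r.x[2];py=-(H[:,0]-r.x[0])*np.sin(s)+(H[:,1]-.023)*np.cos(s);print(np.percentile(py,[0,2,98,100]))
E
```

```text
wheel x@y=.1, yaw,z0 [0.54774761 0.23559265 0.14874421] 13.498464658277877 0.00551526126289229
axial range [-0.0174 -0.0149 -0.0112  0.0068  0.0251  0.0288  0.0309] 1741
(array([ 16,  36,  65,  77,  97, 118, 121, 113, 110, 117, 113, 120, 127,
       106, 113,  89,  81,  56,  44,  22]), array([-0.01738597, -0.01497202, -0.01255807, -0.01014412, -0.00773017,
       -0.00531622, -0.00290228, -0.00048833,  0.00192562,  0.00433957,
        0.00675352,  0.00916747,  0.01158142,  0.01399537,  0.01640931,
        0.01882326,  0.02123721,  0.02365116,  0.02606511,  0.02847906,
        0.03089301]))
handle [0.5287619  0.20365927 0.12181663] 6.979578874454437 423 0.0019398416017135122
[-0.02605557 -0.02394407  0.02409109  0.02579881]
```

```bash
python3 -m handwheel '[[0.022,-0.0113,-0.051,0,0,0,1],[0.022,-0.0113,-0.051,0,0,0,1],[0.022,-0.0113,-0.051,0,0,0,1],[0.022,-0.0113,-0.051,0,0,0,1],[0.022,-0.0113,-0.051,0,0,0,1],[0.022,-0.0113,-0.051,0,0,0,1],[0.022,-0.0113,-0.051,0,0,0,1]]'
python3 -m handwheel '[[0,0,0,0,-0.183,0,1],[0,0,0,0,-0.183,0,1],[0,0,0,0,-0.183,0,1],[0,0,0,0,-0.183,0,1],[0,0,0,0,-0.183,0,1],[0,0,0,0,-0.183,0,1],[0,0,0,0,-0.183,0,1],[0,0,0,0,-0.183,0,1]]'
python3 -m handwheel '[[0,0,0,0,-0.183,0,1],[0,0,0,0,-0.183,0,1],[0,0,0,0,-0.183,0,1],[0,0,0,0,0,0,1],[0,0,0,0,0,0,1]]'
python3 -c "
from h import *
s,M=st();snap('wrist','w5')"
```

```text
time: 7.7
tool_pos: [0.5236, 0.0257, 0.33]
tcp_rot: [-0.326, -2.046, 2.047]
wrist_force: [0.1, -0.1, 1.0]
width: 1.005
time: 8.7
tool_pos: [0.5239, 0.024, 0.3294]
tcp_rot: [-0.984, 1.516, -1.511]
wrist_force: [-0.3, 0.3, 0.3]
width: 1.0
time: 9.32
tool_pos: [0.5246, 0.024, 0.3309]
tcp_rot: [-1.265, 1.123, -1.12]
wrist_force: [-0.2, -0.2, -0.6]
width: 0.998
t 9.325 pos [0.5246 0.024  0.3309] F [-0.23 -0.22 -0.56] T [-0.04 -0.   -0.01] w 0.998 q [-0.   -0.07  1.78  0.    1.43 -0.12]
[[ 0.119 -0.003  0.993]
 [-0.993  0.     0.119]
 [-0.    -1.    -0.003]] zang 6.817159690249404
```

View pics/w5.png

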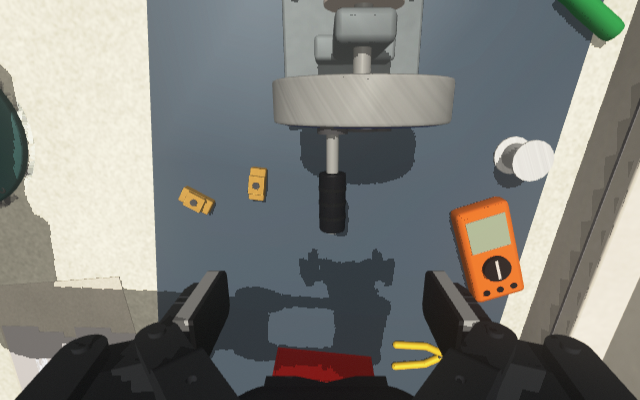

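The wrist view shows the wheel edge-on (columns 273–455, rows 73–128) and the black handle at (332,172–232), square to the jaws. Fitting from this closer cloud.

```bash
python3 - <<'E'
from h import *
from scipy.optimize import least_squares
P,m,im=cloud('w5')
s=np.zeros_like(m);s[60:140,255:470]=1
q=P[s&m&(P[...,2]>.12)]
print(len(q),q.min(0),q.max(0))
W=q[(q[:,2]>.17)&(q[:,1]>.06)&(q[:,1]<.15)]
def f(p,d=W):
    x0,ps,z0=p; return np.hypot((d[:,0]-x0)*np.cos(ps)+(d[:,1]-.1)*np.sin(ps),d[:,2]-z0)-.08
for it in range(4):
    r=least_squares(f,[.545,.1,.15],args=(W,),loss='soft_l1',f_scale=.001);W=W[abs(f(r.x,W))<.004]
x0,ps,z0=r.x;print('wheel',r.x,np.degrees(ps),len(W),np.std(f(r.x,W)))
py=-(W[:,0]-x0)*np.sin(ps)+(W[:,1]-.1)*np.cos(ps);print(np.percentile(py,[0,1,50,99,100]))
s=np.zeros_like(m);s[165:240,312:352]=1
H=P[s&m&(P[...,2]>.15)&(im.max(2)<90)]
def fh(p,d):
    return np.hypot((d[:,0]-p[0])*np.cos(p[2])+(d[:,1]-.023)*np.sin(p[2]),d[:,2]-p[1])-.011
for it in range(4):
    r=least_squares(fh,[.529,.205,.1],args=(H,),loss='soft_l1',f_scale=.001);H=H[abs(fh(r.x,H))<.004]
print('handle',r.x,np.degrees(r.x[2]),len(H)); t=r.x[2]
py=-(H[:,0]-r.x[0])*np.sin(t)+(H[:,1]-.023)*np.cos(t);print(np.percentile(py,[0,1,99,100]))
E
```

```text
10018 [0.46758261 0.07424604 0.15174438] [0.6249258  0.14122439 0.23282358]
wheel [0.5478811  0.12281638 0.1503337 ] 7.036860460781027 9243 0.000708998074022346
[-0.01121206 -0.01073001  0.00743389  0.02433844  0.02486567]
handle [0.52996117 0.20416708 0.12297238] 7.045798417851625 1563
[-0.02345243 -0.0226722   0.02604323  0.02640706]
```

The fit agrees with the description: yaw 7.0°, axle height 0.150, hub at (0.557,0.027) and handle radius 0.060. The handle is at about -27°. Descending to grasp it.

```bash
python3 -m handwheel '[[0,0.05,0.0054,0,0,0,1],[0,0.05,0,0,0,0,1],[0,0.03,0,0,0,0,1],[0,0.015,0,0,0,0,1],[0,0,0,0,0,0,1]]'
python3 -c "
from h import *
s,M=st()"
python3 -m handwheel '[[0,0,0,0,0,0,0],[0,0,0,0,0,0,0],[0,0,0,0,0,0,0],[0,0,0,0,0,0,0],[0,0,0,0,0,0,0],[0,0,0,0,0,0,0]]' 60
python3 -c "
from h import *
s,M=st();snap('wrist','w6')"
```

```text
time: 10.0
tool_pos: [0.5299, 0.0247, 0.1866]
tcp_rot: [-1.265, 1.121, -1.118]
wrist_force: [-0.3, 0.8, 0.9]
width: 1.002
t 10.0 pos [0.5299 0.0247 0.1866] F [-0.33  0.8   0.92] T [ 0.02 -0.04  0.02] w 1.002 q [-0.    0.03  1.96  0.    1.16 -0.12]
[[ 0.121 -0.002  0.993]
 [-0.993  0.     0.121]
 [-0.    -1.    -0.002]] zang 6.945877505185338
time: 10.75
tool_pos: [0.5297, 0.0245, 0.1881]
tcp_rot: [-1.266, 1.12, -1.118]
wrist_force: [-5.0, -0.7, 5.7]
width: 0.235
t 10.75 pos [0.5297 0.0245 0.1881] F [-5.   -0.73  5.73] T [-0.13  0.82  0.04] w 0.235 q [-0.    0.02  1.96 -0.    1.16 -0.12]
[[ 0.122 -0.001  0.993]
 [-0.993 -0.     0.122]
 [ 0.    -1.    -0.002]] zang 6.994795224280195
```

View pics/w6.png

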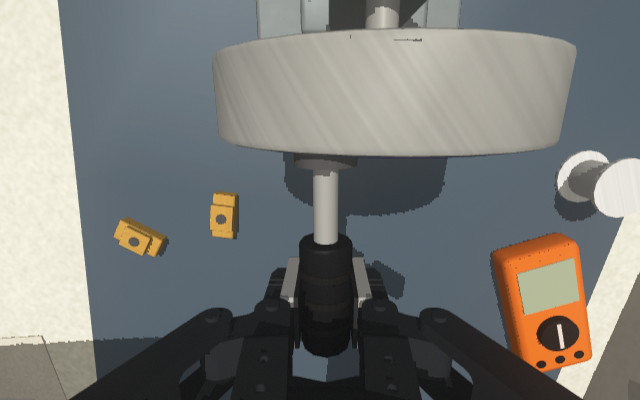

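The handle is gripped, with opening 0.235 and the sleeve between the pads at (325,290). I'll crank in 15° steps and log the state after each one.

```bash
cat > log.py <<'E'
import sys,json
from h import *
s=bot.read_state()
open('log.jsonl','a').write(json.dumps(dict(d=sys.argv[1],t=s['time'],p=list(s['tool_pos']),F=list(s['wrist_force']),T=list(s['torque'])))+'\n')
E
cat > ana.py <<'E'
import json
from h import *
ps=0.1229;hub=np.array([.5569,.0274,.1503]);ex=np.array([np.cos(ps),np.sin(ps),0])
L=[json.loads(l) for l in open('log.jsonl')]
p=np.array([l['p'] for l in L]);F=np.array([l['F'] for l in L]);D=np.array([l['d'] for l in L])
X=(p-hub)@ex;Z=p[:,2]-hub[2]
# circle centre fit if enough
c=(0,-.0161)
if len(X)>15:
    A=np.c_[2*X,2*Z,np.ones(len(X))];k=np.linalg.lstsq(A,X**2+Z**2,rcond=None)[0]
    c=(k[0],k[1]);print('centre',k[:2].round(4),'R',np.sqrt(k[2]+k[0]**2+k[1]**2).round(4))
x=X-c[0];z=Z-c[1];th=np.arctan2(x,z);r=np.hypot(x,z)
Fx=F@ex;Fz=F[:,2]
# tangential unit (cos th, -sin th); torque of tool on wheel = -F_t*r
ft=-(Fx*np.cos(th)-Fz*np.sin(th)); fr=-(Fx*np.sin(th)+Fz*np.cos(th))
if __name__=='__main__':
    for a,b,q,d in zip(L,th,r,range(len(L))): print(a['d'],round(a['t'],2),'th',round(np.degrees(b),1),'r',round(q*1e3,1),'ft',round(ft[d],2),'fr',round(fr[d],2))
    for d in sorted(set(D)):
        i=(D==d)
        if i.sum()>8:
            A=np.c_[np.ones(i.sum()),np.sin(th[i]),np.cos(th[i])];k,res,*_=np.linalg.lstsq(A,ft[i],rcond=None);
            print(d,'fit',k.round(2),'amp Nm',np.hypot(k[1],k[2])*.06,'rms',(ft[i]-A@k).std())
            # lift torque needed a*sin(th+phi) zero & rising at heavy-side-down: sin(th-th0), th0=handle angle w slug at bottom
            print('  th0 (slug down) deg',np.degrees(np.arctan2(-k[2],k[1])))
E
rm -f log.jsonl
python3 -m handwheel '[[0,-0.0020,0,0,0,0,0],[0,0,0,0,0,0,0]]'; python3 log.py s
python3 -m handwheel '[[0,-0.0026,0.0074,0,0,0,0],[0,-0.0026,0.0074,0,0,0,0]]' >/dev/null; python3 log.py f
python3 -m handwheel '[[0,-0.0006,0.0078,0,0,0,0],[0,-0.0006,0.0078,0,0,0,0]]' >/dev/null; python3 log.py f
python3 -m handwheel '[[0,0.0014,0.0077,0,0,0,0],[0,0.0014,0.0077,0,0,0,0]]' >/dev/null; python3 log.py f
python3 -m handwheel '[[0,0.0034,0.0071,0,0,0,0],[0,0.0034,0.0071,0,0,0,0]]' >/dev/null; python3 log.py f
python3 -m handwheel '[[0,0.0051,0.0060,0,0,0,0],[0,0.0051,0.0060,0,0,0,0]]' >/dev/null; python3 log.py f
python3 -m handwheel '[[0,0.0065,0.0044,0,0,0,0],[0,0.0065,0.0044,0,0,0,0]]'; python3 log.py f
python3 ana.py; python3 -c "
from h import *
st()"
```

```text
time: 11.05
tool_pos: [0.5296, 0.0245, 0.1882]
tcp_rot: [-1.266, 1.12, -1.118]
wrist_force: [-0.5, -1.7, -4.0]
width: 0.238
time: 12.55
tool_pos: [0.6091, 0.0343, 0.1626]
tcp_rot: [-1.268, 1.122, -1.117]
wrist_force: [-8.3, -0.7, 1.4]
width: 0.235
s 11.05 th -26.9 r 60.6 ft 2.49 fr 3.28
f 11.3 th -14.7 r 60.5 ft 9.35 fr 2.98
f 11.55 th 0.9 r 60.4 ft 9.06 fr 2.99
f 11.8 th 16.2 r 60.2 ft 7.51 fr 2.99
f 12.05 th 31.4 r 60.1 ft 6.95 fr 5.27
f 12.3 th 46.6 r 59.9 ft 6.66 fr 4.31
f 12.55 th 61.6 r 59.8 ft 5.2 fr 6.7
t 12.55 pos [0.6091 0.0343 0.1626] F [-8.34 -0.69  1.39] T [-0.22  1.3   0.  ] w 0.235 q [ 0.02  0.2   1.82 -0.    1.13 -0.11]
[[ 0.122 -0.004  0.993]
 [-0.993 -0.     0.122]
 [-0.    -1.    -0.004]] zang 6.995142566010773
```

Cranking works: tracking is good, the radius holds at 60 mm and the grip is steady. Continuing around.

```bash

python3 -m handwheel '[[0,0.0074,0.0026,0,0,0,0],[0,0.0074,0.0026,0,0,0,0]]' >/dev/null; python3 log.py f
python3 -m handwheel '[[0,0.0078,0.0006,0,0,0,0],[0,0.0078,0.0006,0,0,0,0]]' >/dev/null; python3 log.py f
python3 -m handwheel '[[0,0.0077,-0.0014,0,0,0,0],[0,0.0077,-0.0014,0,0,0,0]]' >/dev/null; python3 log.py f
python3 -m handwheel '[[0,0.0071,-0.0034,0,0,0,0],[0,0.0071,-0.0034,0,0,0,0]]' >/dev/null; python3 log.py f
python3 -m handwheel '[[0,0.0060,-0.0051,0,0,0,0],[0,0.0060,-0.0051,0,0,0,0]]' >/dev/null; python3 log.py f
python3 -m handwheel '[[0,0.0044,-0.0065,0,0,0,0],[0,0.0044,-0.0065,0,0,0,0]]'; python3 log.py f
python3 -m handwheel '[[0,0.0026,-0.0074,0,0,0,0],[0,0.0026,-0.0074,0,0,0,0]]' >/dev/null; python3 log.py f
python3 -m handwheel '[[0,0.0006,-0.0078,0,0,0,0],[0,0.0006,-0.0078,0,0,0,0]]' >/dev/null; python3 log.py f
python3 -m handwheel '[[0,-0.0014,-0.0077,0,0,0,0],[0,-0.0014,-0.0077,0,0,0,0]]' >/dev/null; python3 log.py f
python3 -m handwheel '[[0,-0.0034,-0.0071,0,0,0,0],[0,-0.0034,-0.0071,0,0,0,0]]' >/dev/null; python3 log.py f
python3 -m handwheel '[[0,-0.0051,-0.0060,0,0,0,0],[0,-0.0051,-0.0060,0,0,0,0]]' >/dev/null; python3 log.py f
python3 -m handwheel '[[0,-0.0065,-0.0044,0,0,0,0],[0,-0.0065,-0.0044,0,0,0,0]]'; python3 log.py f
python3 ana.py
```

```text
time: 14.05
tool_pos: [0.5854, 0.0314, 0.0821]
tcp_rot: [-1.262, 1.117, -1.12]
wrist_force: [1.0, 0.7, 1.9]
width: 0.239
time: 15.55
tool_pos: [0.5027, 0.0213, 0.1087]
tcp_rot: [-1.266, 1.12, -1.118]
wrist_force: [-3.5, -2.9, -7.8]
width: 0.238
centre [-0.0004 -0.0157] R 0.06
s 11.05 th -26.7 r 60.1 ft 2.48 fr 3.28
f 11.3 th -14.4 r 60.1 ft 9.34 fr 3.02
f 11.55 th 1.3 r 60.0 ft 9.04 fr 3.05
f 11.8 th 16.7 r 60.0 ft 7.48 fr 3.05
f 12.05 th 32.0 r 60.0 ft 6.9 fr 5.33
f 12.3 th 47.1 r 59.9 ft 6.62 fr 4.37
f 12.55 th 62.1 r 60.0 ft 5.14 fr 6.74
f 12.8 th 77.1 r 59.9 ft 3.52 fr 7.28
f 13.05 th 91.8 r 60.0 ft 3.31 fr 8.47
f 13.3 th 106.5 r 60.0 ft 1.75 fr 8.74
f 13.55 th 121.3 r 60.1 ft 1.87 fr 10.18
f 13.8 th 135.9 r 60.1 ft 2.2 fr 7.78
f 14.05 th 150.9 r 60.0 ft 1.85 fr 1.14
f 14.3 th 167.8 r 60.0 ft 1.68 fr -1.24
f 14.55 th -176.3 r 60.0 ft 3.26 fr -5.56
f 14.8 th -161.1 r 60.0 ft 3.1 fr -7.8
f 15.05 th -145.9 r 59.9 ft 4.11 fr -9.21
f 15.3 th -130.8 r 60.0 ft 5.72 fr -9.62
f 15.55 th -115.6 r 60.0 ft 5.36 fr -6.82
f fit [ 5.54 -2.27  3.15] amp Nm 0.23311839293168726 rms 0.44214210125354786
  th0 (slug down) deg -125.71815872432401
```

A single forward pass already fits cleanly: brake 5.5 N, slug 0.233 N m, heavy side down at about -126°. I'll complete the turn and then crank in reverse as a check against direction bias.

```bash

python3 -m handwheel '[[0,-0.0074,-0.0026,0,0,0,0],[0,-0.0074,-0.0026,0,0,0,0]]' >/dev/null; python3 log.py f
python3 -m handwheel '[[0,-0.0078,-0.0006,0,0,0,0],[0,-0.0078,-0.0006,0,0,0,0]]' >/dev/null; python3 log.py f
python3 -m handwheel '[[0,-0.0077,0.0014,0,0,0,0],[0,-0.0077,0.0014,0,0,0,0]]' >/dev/null; python3 log.py f
python3 -m handwheel '[[0,-0.0071,0.0034,0,0,0,0],[0,-0.0071,0.0034,0,0,0,0]]' >/dev/null; python3 log.py f
python3 -m handwheel '[[0,-0.0060,0.0051,0,0,0,0],[0,-0.0060,0.0051,0,0,0,0]]' >/dev/null; python3 log.py f
python3 -m handwheel '[[0,-0.0044,0.0065,0,0,0,0],[0,-0.0044,0.0065,0,0,0,0]]'; python3 log.py f
python3 -m handwheel '[[0,0.0044,-0.0065,0,0,0,0],[0,0.0044,-0.0065,0,0,0,0]]'; python3 log.py s
python3 -m handwheel '[[0,0.0060,-0.0051,0,0,0,0],[0,0.0060,-0.0051,0,0,0,0]]' >/dev/null; python3 log.py b
python3 -m handwheel '[[0,0.0071,-0.0034,0,0,0,0],[0,0.0071,-0.0034,0,0,0,0]]' >/dev/null; python3 log.py b
python3 -m handwheel '[[0,0.0077,-0.0014,0,0,0,0],[0,0.0077,-0.0014,0,0,0,0]]' >/dev/null; python3 log.py b
python3 -m handwheel '[[0,0.0078,0.0006,0,0,0,0],[0,0.0078,0.0006,0,0,0,0]]' >/dev/null; python3 log.py b
python3 -m handwheel '[[0,0.0074,0.0026,0,0,0,0],[0,0.0074,0.0026,0,0,0,0]]'; python3 log.py b
python3 ana.py | tail -18
```

```text
time: 17.05
tool_pos: [0.5301, 0.0246, 0.1886]
tcp_rot: [-1.266, 1.12, -1.118]
wrist_force: [-1.4, -3.0, -17.4]
width: 0.233
time: 17.3
tool_pos: [0.5216, 0.0236, 0.1833]
tcp_rot: [-1.257, 1.112, -1.123]
wrist_force: [5.3, -1.0, -5.8]
width: 0.234
time: 18.55
tool_pos: [0.5033, 0.0213, 0.1073]
tcp_rot: [-1.266, 1.121, -1.118]
wrist_force: [-4.1, -3.5, 4.9]
width: 0.232
f 14.8 th -161.1 r 60.0 ft 3.09 fr -7.81
f 15.05 th -146.0 r 59.9 ft 4.11 fr -9.21
f 15.3 th -130.8 r 60.0 ft 5.71 fr -9.63
f 15.55 th -115.6 r 60.0 ft 5.36 fr -6.82
f 15.8 th -100.4 r 60.0 ft 7.91 fr -5.71
f 16.05 th -85.1 r 60.0 ft 9.63 fr -2.77
f 16.3 th -69.7 r 60.0 ft 8.54 fr 1.55
f 16.55 th -54.5 r 60.1 ft 9.09 fr 7.05
f 16.8 th -40.1 r 60.1 ft 10.63 fr 11.25
f 17.05 th -26.1 r 60.2 ft 9.25 fr 14.81
s 17.3 th -35.8 r 60.0 ft -0.78 fr 7.66
b 17.55 th -53.0 r 60.0 ft -1.96 fr -0.39
b 17.8 th -71.1 r 60.0 ft -2.05 fr -1.66
b 18.05 th -86.9 r 60.1 ft -4.44 fr -3.46
b 18.3 th -102.0 r 60.1 ft -4.35 fr -2.82
b 18.55 th -117.0 r 60.1 ft -6.43 fr -1.72
f fit [ 5.67 -2.49  3.2 ] amp Nm 0.24338982364952313 rms 0.5403803548938199
  th0 (slug down) deg -127.81640752057483
```

```bash

python3 -m handwheel '[[0,0.0065,0.0044,0,0,0,0],[0,0.0065,0.0044,0,0,0,0]]' >/dev/null; python3 log.py b
python3 -m handwheel '[[0,0.0051,0.0060,0,0,0,0],[0,0.0051,0.0060,0,0,0,0]]' >/dev/null; python3 log.py b
python3 -m handwheel '[[0,0.0034,0.0071,0,0,0,0],[0,0.0034,0.0071,0,0,0,0]]' >/dev/null; python3 log.py b
python3 -m handwheel '[[0,0.0014,0.0077,0,0,0,0],[0,0.0014,0.0077,0,0,0,0]]' >/dev/null; python3 log.py b
python3 -m handwheel '[[0,-0.0006,0.0078,0,0,0,0],[0,-0.0006,0.0078,0,0,0,0]]' >/dev/null; python3 log.py b
python3 -m handwheel '[[0,-0.0026,0.0074,0,0,0,0],[0,-0.0026,0.0074,0,0,0,0]]'; python3 log.py b
python3 -m handwheel '[[0,-0.0044,0.0065,0,0,0,0],[0,-0.0044,0.0065,0,0,0,0]]' >/dev/null; python3 log.py b
python3 -m handwheel '[[0,-0.0060,0.0051,0,0,0,0],[0,-0.0060,0.0051,0,0,0,0]]' >/dev/null; python3 log.py b
python3 -m handwheel '[[0,-0.0071,0.0034,0,0,0,0],[0,-0.0071,0.0034,0,0,0,0]]' >/dev/null; python3 log.py b
python3 -m handwheel '[[0,-0.0077,0.0014,0,0,0,0],[0,-0.0077,0.0014,0,0,0,0]]' >/dev/null; python3 log.py b
python3 -m handwheel '[[0,-0.0078,-0.0006,0,0,0,0],[0,-0.0078,-0.0006,0,0,0,0]]' >/dev/null; python3 log.py b
python3 -m handwheel '[[0,-0.0074,-0.0026,0,0,0,0],[0,-0.0074,-0.0026,0,0,0,0]]'; python3 log.py b
python3 ana.py | tail -17
```

```text
time: 20.05
tool_pos: [0.5797, 0.0308, 0.0793]
tcp_rot: [-1.273, 1.127, -1.114]
wrist_force: [-13.0, -4.3, 5.7]
width: 0.235
time: 21.55
tool_pos: [0.6091, 0.0344, 0.1626]
tcp_rot: [-1.267, 1.121, -1.117]
wrist_force: [-5.8, -3.4, -11.3]
width: 0.237
b 18.55 th -117.0 r 60.0 ft -6.43 fr -1.72
b 18.8 th -132.0 r 60.1 ft -6.14 fr 0.38
b 19.05 th -146.9 r 60.1 ft -7.0 fr 2.08
b 19.3 th -161.8 r 60.1 ft -8.57 fr 5.98
b 19.55 th -176.1 r 60.2 ft -7.01 fr 8.74
b 19.8 th 170.1 r 60.1 ft -8.93 fr 12.35
b 20.05 th 157.0 r 60.1 ft -10.1 fr 10.47
b 20.3 th 143.1 r 59.9 ft -9.37 fr 3.51
b 20.55 th 126.6 r 59.9 ft -9.03 fr -0.58
b 20.8 th 107.7 r 60.0 ft -7.87 fr 3.19
b 21.05 th 91.9 r 60.0 ft -7.49 fr 7.15
b 21.3 th 77.0 r 60.1 ft -6.35 fr 8.57
b 21.55 th 62.2 r 60.1 ft -7.14 fr 10.72
b fit [-5.7  -1.89  3.  ] amp Nm 0.21287861597503696 rms 0.7017011685324474
  th0 (slug down) deg -122.15501600604873
f fit [ 5.67 -2.49  3.2 ] amp Nm 0.24329146176187497 rms 0.5403566949959024
  th0 (slug down) deg -127.81126908575663
```

```bash

python3 -m handwheel '[[0,-0.0065,-0.0044,0,0,0,0],[0,-0.0065,-0.0044,0,0,0,0]]' >/dev/null; python3 log.py b
python3 -m handwheel '[[0,-0.0051,-0.0060,0,0,0,0],[0,-0.0051,-0.0060,0,0,0,0]]' >/dev/null; python3 log.py b
python3 -m handwheel '[[0,-0.0034,-0.0071,0,0,0,0],[0,-0.0034,-0.0071,0,0,0,0]]' >/dev/null; python3 log.py b
python3 -m handwheel '[[0,-0.0014,-0.0077,0,0,0,0],[0,-0.0014,-0.0077,0,0,0,0]]' >/dev/null; python3 log.py b
python3 -m handwheel '[[0,0.0006,-0.0078,0,0,0,0],[0,0.0006,-0.0078,0,0,0,0]]' >/dev/null; python3 log.py b
python3 -m handwheel '[[0,0.0026,-0.0074,0,0,0,0],[0,0.0026,-0.0074,0,0,0,0]]'; python3 log.py b
python3 -m handwheel '[[0,0.0044,-0.0065,0,0,0,0],[0,0.0044,-0.0065,0,0,0,0]]' >/dev/null; python3 log.py b
python3 -m handwheel '[[0,0.0060,-0.0051,0,0,0,0],[0,0.0060,-0.0051,0,0,0,0]]' >/dev/null; python3 log.py b
python3 -m handwheel '[[0,0.0071,-0.0034,0,0,0,0],[0,0.0071,-0.0034,0,0,0,0]]' >/dev/null; python3 log.py b
python3 -m handwheel '[[0,0.0077,-0.0014,0,0,0,0],[0,0.0077,-0.0014,0,0,0,0]]' >/dev/null; python3 log.py b
python3 -m handwheel '[[0,0.0078,0.0006,0,0,0,0],[0,0.0078,0.0006,0,0,0,0]]'; python3 log.py b
python3 ana.py | tail -16
cat >> ana.py <<'E'
    i=(D!='s')&(D!='h');sg=np.where(D=='f',1,-1)[i]
    A=np.c_[sg,np.sin(th[i]),np.cos(th[i])];k=np.linalg.lstsq(A,ft[i],rcond=None)[0];e=ft[i]-A@k
    C=np.linalg.inv(A.T@A)*e.var();print('both',k.round(2),'th0',np.degrees(np.arctan2(-k[2],k[1])),'+-',np.degrees(np.sqrt(C[1,1])/np.hypot(k[1],k[2])),'amp',np.hypot(k[1],k[2])*.06)
    # with constant world force bias removed via radial? radial linear friction term
    A=np.c_[sg,np.sin(th[i]),np.cos(th[i]),sg*abs(fr[i])];k=np.linalg.lstsq(A,ft[i],rcond=None)[0];print('fr-model',k.round(3),'th0',np.degrees(np.arctan2(-k[2],k[1])))
    A=np.c_[sg,np.sin(th[i]),np.cos(th[i]),fr[i]];k=np.linalg.lstsq(A,ft[i],rcond=None)[0];print('fr-tilt',k.round(3),'th0',np.degrees(np.arctan2(-k[2],k[1])))
E
python3 ana.py|tail -3
```

```text
time: 23.05
tool_pos: [0.5338, 0.0251, 0.1905]
tcp_rot: [-1.257, 1.113, -1.123]
wrist_force: [11.3, -1.5, -25.5]
width: 0.233
time: 24.3
tool_pos: [0.498, 0.0207, 0.1227]
tcp_rot: [-1.266, 1.12, -1.118]
wrist_force: [-3.5, -1.4, 2.7]
width: 0.235
b 21.55 th 62.2 r 60.0 ft -7.14 fr 10.71
b 21.8 th 47.4 r 60.1 ft -5.99 fr 12.93
b 22.05 th 32.6 r 60.1 ft -4.14 fr 15.52
b 22.3 th 17.8 r 60.2 ft -4.14 fr 18.86
b 22.55 th 3.5 r 60.2 ft -2.37 fr 24.73
b 22.8 th -10.2 r 60.3 ft -1.79 fr 28.42
b 23.05 th -22.2 r 60.3 ft -0.57 fr 27.81
b 23.3 th -33.7 r 60.1 ft -1.37 fr 17.93
b 23.55 th -48.9 r 59.9 ft -2.82 fr -0.32
b 23.8 th -69.1 r 59.9 ft -1.78 fr -5.11
b 24.05 th -86.0 r 60.0 ft -2.98 fr -4.02
b 24.3 th -101.5 r 60.1 ft -3.33 fr -3.09
b fit [-5.59 -2.15  3.12] amp Nm 0.22766185010296713 rms 0.729231825532813
  th0 (slug down) deg -124.55551512279926
f fit [ 5.67 -2.49  3.21] amp Nm 0.24347695311429873 rms 0.5404207590283697
  th0 (slug down) deg -127.82048979327229
both [ 5.64 -2.31  3.16] th0 -126.11692096866803 +- 1.8725971668783081 amp 0.23496994782405414
fr-model [ 5.801 -2.341  3.084 -0.021] th0 -127.19998102662288
fr-tilt [ 5.674 -2.368  3.082  0.013] th0 -127.53121319558657
```

Both directions agree: -127.8° forward, -124.6° reverse and -126.1° combined. I'm taking -126.5°, which leaves 25° more in reverse.

```bash

python3 -m handwheel '[[0,0.0060,0.0018,0,0,0,0],[0,0.0061,0.0024,0,0,0,0],[0,0.0060,0.0030,0,0,0,0],[0,0.0057,0.0034,0,0,0,0],[0,0,0,0,0,0,0],[0,0,0,0,0,0,0]]'; python3 log.py h
python3 ana.py | grep -E 'h |both|centre'; python3 -c "
from h import *
st();snap('side','s7');snap('wrist','w7')"
```

```text
time: 25.05
tool_pos: [0.5089, 0.022, 0.0983]
tcp_rot: [-1.265, 1.12, -1.118]
wrist_force: [0.2, -2.1, -7.4]
width: 0.238
centre [-0.0004 -0.0157] R 0.06
s 11.05 th -26.7 r 60.0 ft 2.48 fr 3.29
f 11.3 th -14.4 r 60.0 ft 9.33 fr 3.03
f 11.55 th 1.3 r 59.9 ft 9.04 fr 3.06
f 11.8 th 16.7 r 60.0 ft 7.48 fr 3.06
f 12.05 th 32.0 r 59.9 ft 6.9 fr 5.34
f 12.3 th 47.1 r 59.9 ft 6.61 fr 4.38
f 12.55 th 62.2 r 60.0 ft 5.13 fr 6.75
f 12.8 th 77.1 r 60.0 ft 3.52 fr 7.28
f 13.05 th 91.8 r 60.0 ft 3.31 fr 8.47
f 13.3 th 106.5 r 60.1 ft 1.75 fr 8.75
f 13.55 th 121.3 r 60.1 ft 1.86 fr 10.18
f 13.8 th 135.9 r 60.1 ft 2.2 fr 7.78
f 14.05 th 150.9 r 60.1 ft 1.85 fr 1.14
f 14.3 th 167.7 r 60.0 ft 1.68 fr -1.24
f 14.55 th -176.4 r 60.0 ft 3.26 fr -5.57
f 14.8 th -161.1 r 60.0 ft 3.09 fr -7.81
f 15.05 th -146.0 r 60.0 ft 4.11 fr -9.21
f 15.3 th -130.8 r 60.0 ft 5.71 fr -9.63
f 15.55 th -115.6 r 60.0 ft 5.36 fr -6.82
f 15.8 th -100.4 r 60.0 ft 7.91 fr -5.71
f 16.05 th -85.1 r 60.0 ft 9.62 fr -2.77
f 16.3 th -69.7 r 60.0 ft 8.54 fr 1.55
f 16.55 th -54.5 r 60.1 ft 9.09 fr 7.05
f 16.8 th -40.1 r 60.1 ft 10.63 
[... 901 characters left out ...]
4 fr 18.86
b 22.55 th 3.5 r 60.2 ft -2.37 fr 24.73
b 22.8 th -10.2 r 60.3 ft -1.79 fr 28.42
b 23.05 th -22.2 r 60.3 ft -0.57 fr 27.81
b 23.3 th -33.7 r 60.1 ft -1.37 fr 17.93
b 23.55 th -48.9 r 59.9 ft -2.82 fr -0.32
b 23.8 th -69.1 r 59.9 ft -1.78 fr -5.11
b 24.05 th -86.0 r 60.0 ft -2.98 fr -4.02
b 24.3 th -101.5 r 60.1 ft -3.33 fr -3.09
h 25.05 th -127.2 r 60.0 ft 5.87 fr -4.55
both [ 5.64 -2.31  3.16] th0 -126.11671864706781 +- 1.872600096156142 amp 0.23497413922077853
t 25.05 pos [0.5089 0.022  0.0983] F [ 0.18 -2.08 -7.42] T [-0.41  0.07  0.01] w 0.238 q [-0.01  0.08  2.08 -0.    0.98 -0.13]
[[ 0.122 -0.001  0.993]
 [-0.993 -0.     0.122]
 [-0.    -1.    -0.001]] zang 6.991915275384588
```

View pics/w7.png

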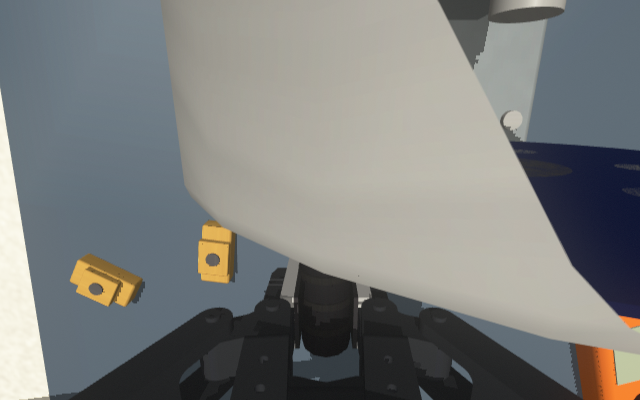

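View pics/s7.png

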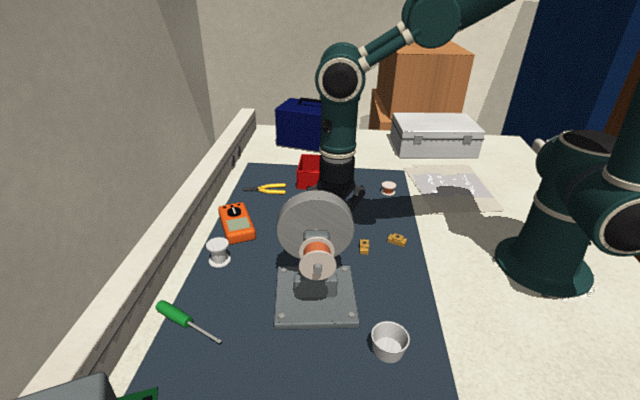

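The wrist view shows the sleeve still held, at (325,300) between the pads. The side view shows the bench undisturbed. The wheel is at -127.2° with some residual push, so I'll relax that.

```bash

python3 -m handwheel '[[0,0.0014,0,0,0,0,0],[0,0,0,0,0,0,0],[0,0,0,0,0,0,0],[0,0,0,0,0,0,0]]'; python3 log.py h
python3 -m handwheel '[[0,0,0,0,0,0,0],[0,0,0,0,0,0,0],[0,0,0,0,0,0,0],[0,0,0,0,0,0,0]]'; python3 log.py h
python3 ana.py | grep -E '^h |both|centre'; python3 -c "
from h import *
snap('top','t8')"
```

```text
time: 25.65
tool_pos: [0.5089, 0.022, 0.0984]
tcp_rot: [-1.266, 1.12, -1.118]
wrist_force: [-4.3, -2.9, -1.7]
width: 0.233
time: 26.15
tool_pos: [0.5089, 0.022, 0.0984]
tcp_rot: [-1.266, 1.12, -1.118]
wrist_force: [-3.8, -2.7, -2.2]
width: 0.237
centre [-0.0004 -0.0157] R 0.06
h 25.05 th -127.2 r 60.0 ft 5.87 fr -4.55
h 25.65 th -127.1 r 60.1 ft -1.49 fr -4.71
h 26.15 th -127.1 r 60.0 ft -0.69 fr -4.63
both [ 5.64 -2.31  3.16] th0 -126.11680234107817 +- 1.8725988966783877 amp 0.23497241062230187
```

View pics/t8.png

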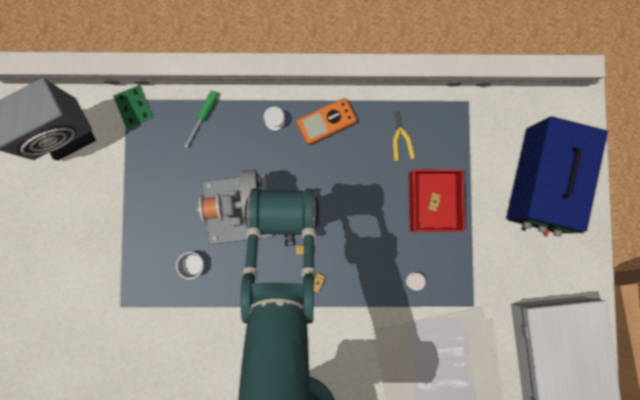

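The top view shows the weight in the box at (434,202), with the look-alike blocks and the other bench items where they were. The wheel is at rest at -127.1° with almost no tangential force, so I'm handing in.

```bash
python3 -c "
from h import *
print(workorder.finish_job())"
```

```text
the job is handed in; nothing more can be done
None
```

The trim weight is in the scrap box, and the flywheel is stopped with its heavy side down as near as I could measure. The gripper still holds the crank handle. I handed the job in at about 26 s of the 72 s allowed; no verdict was reported.

- **Trim weight:** I picked up the brass block farthest to the robot's right and dropped it in the red box. The last top view shows it lying there, with the two look-alikes and the other bench items where they were.
- **Feeling for the slug:** I cranked the wheel a full turn each way and logged the handle force. That gave a brake of about 5.6 N at the handle and a slug pull of about 0.235 N m, both consistent with the job description.
- **Heavy-side position:** The handle angle that puts the slug straight down came out at -127.8° forward and -124.6° in reverse. The combined fit is -126.1° ± 1.9°, so the two directions disagree by about 3°.
- **Final state:** The handle stood still at -127.1° over the last second of readings, about 1° from that estimate. The gripper was pushing about 1 N along the turning direction and 5 N towards the axle. Forces stayed under 30 N at every reading.

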